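Set the date drum of the cheese-label stamper to 7

TASK

The label stamper has to print a 7 today. Take the red-handled key out of its wooden stand, push it fully into the brass keyway and turn it a quarter turn clockwise to draw the bolt, then slide the yellow guard all the way clear of the blue step button and press the button fully, letting it come right back up each time, until the 7 stands at the red mark. Do not turn the drum by hand; leave the key in the lock, turned, and the guard open, and do not knock the other goods about.

Things in the scene. Friction and masses are not known exactly. Their poses are not given: they have to be found in the camera images.
- stamper: fixed green label stamper, a block 170 (x) x 210 (y, -100 to +110) x 90 mm high; origin on its underside. Front (-x) faces the robot at yaw 0. On its deck (z 90): guard over the button at x -45, y 0; brass keyway at x -45, y 80; numbered drum, axis along y, radius 40, 36 wide, centre x 30, z 75 (its top at z 115), between two green cheeks 112 high.
- key_stand: fixed light-wood block 55 x 55 x 32 mm with a slot 17 (along its x) x 5 mm, 24 mm deep, in which the key stands upright, bit down. Origin: centre of its underside.
- key: loose steel key, about 40 g, 74 mm tall, upright along its z; origin: centre of the bit's lower end. Bit 16 (x) x 4 (y) x 12 mm high; round neck 4.6 mm thick; red plastic handle, a plate 32 (x) x 8 (y) x 32 mm high, from z 42 to 74. The same after a half turn about z. In the stand its origin is 8 mm over the table.
- key_bow (a point): centre of the key's red handle, 58 mm above the key's origin
- keyway (a point): centre of the keyway, on the lock's axis, 87 mm over the stamper's underside; axes as the stamper's. Opening 20 (x) x 7.5 (y) mm in a 7 mm brass plate, with a flared mouth up to 92 mm high. Lower the key, bit along the stamper's x, until it stands on the floor 27 mm below this point (handle then 15 mm over it); only then can it turn. It stays there when let go.
- lock_rotor (a joint): turning part inside the lock, rad: 0 locked, grows clockwise seen from above to a stop at 1.35. It follows the key with up to 0.25 rad of play; light (0.04 N m). From about 0.9 on the hidden bolt that holds the guard is drawn; turn it beyond 1.05: turn the key by about 1.45 rad.
- guard (a joint): yellow sliding guard over the button, m: 0 shut, slides towards the stamper's -y to a stop at 0.062; needs about 1 N and stays where it is left. A block 54 x 54 mm, top 28 mm over the deck.
- guard_rib (a point): centre, 42 mm over the deck, of the rib on top of the guard by which it is slid; the rib is 40 (x) x 10 (y) mm and 22 mm high, its top at 50 mm over the deck. It moves with the guard.
- step_button (a joint): blue round step button, 30 mm across, m: 0 up, stop at 0.0165 fully down. Its spring grows from 2.5 to 6 N; driving the drum adds 2 to 3 N. Each full press (beyond about 0.0155) moves the drum on to the next number; it must come right up (below 0.001) to catch the following one.
- button_top (a point): centre of the step button's top face, 21 mm over the deck when up; under the guard at first
- date_drum (a joint): numbered drum, rad: 0.6283 (36 deg) a number, growing as its top moves to the stamper's front; 0 has the 0 at the mark, 4.398 the 7 (or a whole turn more). It starts between 1 and 5, perhaps between two numbers: the first full press then brings the next one to the mark. Black numbers 0 to 9, read from the robot's side; the 7 is white on a red panel.
- drum_seven (a point): middle of the number 7 on the drum's rim
- date_mark (a point): the place at the top of the drum, between the two red marks on the cheeks, where the number is read
- mustard_jar: loose amber jar, 54 mm across, 70 mm high, origin under its centre: leave it
- honey_bottle: loose amber bottle, 48 mm across, 110 mm high, origin under its centre: leave it
- wedge: loose wedge of cheese, 130 mm long from its point (its origin) along x, 72 mm wide at the rind, 60 mm high: leave it
- pickle_jar: loose green jar, 70 mm across, 100 mm high: leave it
- sample_bowl: loose white bowl, 100 mm across, 40 mm high: leave it

How it is judged:
On the way, in this order (a step that is already met when the one before it is completed fails the run):
1. the key stands fully in the keyway (horizontal distance between key and keyway below 0.004 m and z of key in the frame of keyway below -0.023 m), for 0.1 s.
2. the lock is turned beyond 1.05 rad (value of joint lock_rotor above 1.05 rad), for 0.1 s.
3. the guard is slid clear of the button (value of joint guard above 0.05 m), for 0.1 s.
4. the button is pressed fully with the guard open (value of joint step_button above 0.013 m).
5. the 7 stands at the mark and the button is up (distance between drum_seven and date_mark below 0.007 m and value of joint step_button below 0.002 m), for 0.2 s.
At the end, for the whole second after the job is handed in: The 7 stands within 7 mm (about 10 deg) of the mark, the button is up (within 2 mm), the guard is open by more than 50 mm, the lock is turned beyond 1.05 rad and the key is still in it, within 4 mm of its floor and at rest (all of step 1 and all of step 5 and value of joint guard above 0.05 m and value of joint lock_rotor above 1.05 rad and linear speed of key below 0.02 m/s); the robot touches nothing.
It fails at once if the drum is turned by the fingers (contact force between the fingers and date_drum_c0 above 1.5 N).
It fails at once if other goods are knocked about (moved more than 25 mm) (distance of any of mustard_jar, honey_bottle, wedge, pickle_jar, sample_bowl from where it was at the start of the episode above 0.025 m).
It also fails if it takes over 72 s, if anything falls off the work surface, if the arm or the gripper's body presses on something with over 40 N, if the wrist force passes 120 N, or if a joint passes its speed limit or range.

ROBOT

A 6-joint arm with a two-finger parallel gripper is mounted at the origin on the work surface. World frame = base frame: x ahead of the robot, y to its left, z up, the work surface at z = 0. Lengths are in m, angles in rad, forces in N, time in s.
With the tool pointing down it reaches from about 0.35 to 0.975 m from the base axis. Payload 7.1 kg.
Tool frame: the origin (TCP) lies at the very end of the fingers, on their centre line; the grasp point (between the pads) lies 19 mm behind it (r.grip_point_offset is the distance from the TCP to the grasp point, in m); z points along the fingers, y is the line along which they close (so a half turn about z gives the same grasp; the last joint's range is limited). The gripper opens to 88 mm and grips with 3 to 60 N. Pads are 20 mm wide; open, the fingers measure 115 mm over their backs; the gripper's body (75 mm by 178 mm) begins 61 mm behind the grasp point.
Start: joints at [-0.019, 0.423, 1.63, -0, 1.089, -0.019], TCP at [0.625, 0, 0.223] pointing down, gripper open.
Joint ranges: [-3, 3], [-0.9, 2.11], [0.09, 2.58], [-1.31, 4.45], [0.11, 2.69], [-2.54, 2.54]. Speed limits (rad/s): [2.39, 2.39, 3.01, 3.14, 3.14, 3.14].

INTERFACE

Orientations are given as a unit quaternion [w, x, y, z].
In Python, from bench import r gives the robot as it stands.
- The arm moves only by the tool apply_moves, never from a script. Its argument "motion" is a list of rows, each a list of 6 numbers: the shift along the tool's x, y, z each as a share of 1 m, from -1 to 1, then the turn, a rotation vector about the tool's x, y, z each as a share of pi/2 rad, from -1 to 1. A call has 1 to 12 rows; each row is the pose to reach, as a shift and turn from the pose commanded when the call began, along the tool's axes at that moment; what a row does not reach only later rows make up. A row lasts 1/10 s, in which the tool goes at most 50 mm and 8.59 degrees, less where a joint would pass 70% of its speed; a pose out of reach is approached as far as the arm can. A call with a number of a shift or a turn outside -1 to 1 is refused whole. A call with a gripper value outside its range is refused whole. "gripper" is the finger opening in mm, from 0 to 87.8, set as the call begins (left out, the last holds). The fingers move at their own pace and stop on an object; "squeeze" is the grip in N (left out, the last holds). Time passes only in rows, so rows that repeat a pose let the fingers close. It gives the time, the measured TCP pose, the force, the opening and the grip force at its end, in the units of the state.
- r.observe(): the state, without advancing time (a new reading comes with each control period).
- r.read_camera(name): name is "scene" or "side" or "wrist"; returns a dict with "img" (420x560x3 uint8, red, green, blue), "range_z" (420x560 float32, m along the optical axis (not along the pixel's ray), 0 where there is no reading), "fov_y" (degrees; the focal length in pixels is half the picture's height over the tangent of half this angle, whatever the lens; pixels are square), "cx", "cy" (the principal point, pixels), "extrinsics" (4x4, takes a point from world to camera coordinates); the wrist camera has in their place "mount" (4x4, takes a point from camera to tool coordinates, whose origin is the TCP and whose axes are the flange's). Camera axes: x right, y up, looking along -z (the intrinsics and any distortion apply to the point x, -y, -z); pixel columns grow to the right and rows downward; lengths in m; the calibration is good to about 2 mm. A picture is of the moment at which its call begins: read the wrist's pose just before it.
- r.job_done(): hands the job in; it is judged then, once.
The state is a dict: "time": time; "joints": joint angles; "dq": joint speeds; "joint_torque": joint torques, N m; "tcp_pos": TCP position; "eef_rot": TCP orientation; "wrist_force": force on the tool from outside, world axes, zero at the start; "wrist_torque": the same for the moment, N m; "opening": finger opening in m; "finger_force": force on a finger pad.
Only numpy, scipy, OpenCV 4.12 (cv2) and the standard library are available. Lean on these libraries where they do the work, as an engineer would, in place of code of your own. Each camera call takes 0.05 s, during which the arm holds its last target. There are 200 camera calls.

## Working session

There is one attempt and no reset: what is moved stays moved. The work goes in short steps, Python scripts to look and compute and a tool call to move; the robot and the scene stay as the last step left them, time stands still between calls to the robot, and variables do not carry over. Pictures are saved under pics/ and viewed, at most 10 in all, crops included, and the job is handed in when it is done.

Besides the shell and the picture viewer there is one more tool, called as name(argument=value, ...) on one line, values as JSON. apply_moves: Moves the arm, as the interface text tells. Shift numbers are shares of 1 m and turn numbers shares of pi/2 rad, none past 1 either way. Its arguments: {"type":"object","properties":{"motion":{"type":"array","items":{"type":"array","items":{"type":"number"}}},"gripper":{"type":"number"},"squeeze":{"type":"number"}},"required":["motion"]}

```bash
ls; mkdir -p pics
cat > h.py <<'E'
import numpy as np, cv2
from scipy.spatial.transform import Rotation as R
from bench import r
def save(c,n): cv2.imwrite(f'pics/{n}.png',c['img'][:,:,::-1])
def pose(o=None):
    o=o or r.observe(); q=o['eef_rot']; T=np.eye(4)
    T[:3,:3]=R.from_quat([q[1],q[2],q[3],q[0]]).as_matrix(); T[:3,3]=o['tcp_pos']; return T
def cam(name):
    T=pose(); c=r.read_camera(name)
    c['c2w']=T@c['mount'] if 'mount' in c else np.linalg.inv(c['extrinsics'])
    c['f']=c['img'].shape[0]/2/np.tan(np.radians(c['fov_y'])/2); return c
def dirs(c,uv):
    uv=np.atleast_2d(uv).astype(float)
    d=np.c_[(uv[:,0]-c['cx'])/c['f'],-(uv[:,1]-c['cy'])/c['f'],-np.ones(len(uv))]
    return d@c['c2w'][:3,:3].T
def plane(c,uv,z):
    d=dirs(c,uv); o=c['c2w'][:3,3]; return o+d*((z-o[2])/d[:,2])[:,None]
def cloud(c):
    v,u=np.mgrid[:420,:560]; d=dirs(c,np.c_[u.ravel(),v.ravel()])
    return (c['c2w'][:3,3]+d*c['range_z'].reshape(-1,1)).reshape(420,560,3)
E
python3 - <<'E'
from h import *
for n in('scene','side','wrist'):
    c=cam(n); save(c,n+'0'); print(n,{k:c[k] for k in c if k not in('img','range_z','c2w')},c['c2w'][:3,3])
print(r.observe(), r.grip_point_offset)
a=[cv2.imread(f'pics/{n}0.png') for n in('scene','side')]
E
```

```text
pics
scene {'fov_y': 42.22618956494816, 'cx': 281.343725537257, 'cy': 199.5461451604808, 'extrinsics': array([[ 0.62391387,  0.78147901, -0.00469519, -0.38484177],
       [-0.48856709,  0.39473518,  0.77813002,  0.1825701 ],
       [ 0.60994563, -0.4831922 ,  0.62808568, -1.75202521],
       [ 0.        ,  0.        ,  0.        ,  1.        ]]), 'f': np.float64(543.8576023654978)} [ 1.39794598 -0.61788599  0.95655177]
side {'fov_y': 49.42832404238178, 'cx': 274.1823955922294, 'cy': 204.30355166801917, 'extrinsics': array([[-0.99946252, -0.03030054,  0.01251222,  0.54196817],
       [ 0.02961096, -0.67065744,  0.74117595, -0.09614626],
       [-0.01406662,  0.74114808,  0.6711942 , -1.18708525],
       [ 0.        ,  0.        ,  0.        ,  1.        ]]), 'f': np.float64(456.27563924951625)} [0.52782558 0.83174668 0.86124481]
wrist {'fov_y': 63.130729463959305, 'cx': 283.4948732523741, 'cy': 212.21383528576382, 'mount': array([[ 3.49909348e-04,  9.56854693e-01,  2.90566642e-01,
         7.94320792e-02],
       [ 9.99999479e-01, -5.62073794e-05, -1.01913581e-03,
        -5.90064067e
[... 268 characters left out ...]
nts': array([-1.89945961e-02,  4.23655145e-01,  1.63047094e+00, -2.95603196e-05,
        1.08858258e+00, -1.89906787e-02]), 'dq': array([-0.0001763 , -0.00299065, -0.00300094, -0.0023982 , -0.00168953,
       -0.00132002]), 'joint_torque': array([ 9.52650989e-04, -5.44981134e+01, -2.73919362e+01,  6.45430083e-02,
        2.04369903e-02, -3.19723256e-05]), 'tcp_pos': array([6.24594638e-01, 2.86862376e-05, 2.22103704e-01]), 'eef_rot': array([-3.92913860e-04,  7.07103204e-01,  7.07110138e-01, -3.96436955e-04]), 'wrist_force': array([-0.17218819, -0.9383489 , -0.26063195]), 'wrist_torque': array([ 0.02735972, -0.03452945, -0.03548941]), 'finger_force': 0.0, 'opening': 0.08756265835757372} 0.0187
```

View pics/scene0.png

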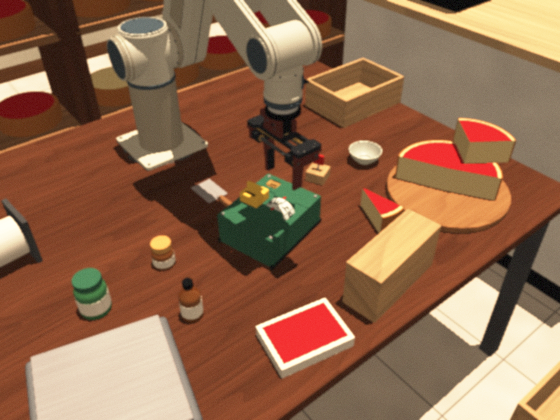

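View pics/side0.png

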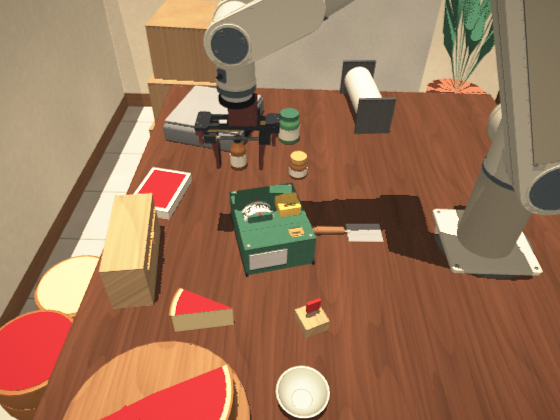

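View pics/wrist0.png

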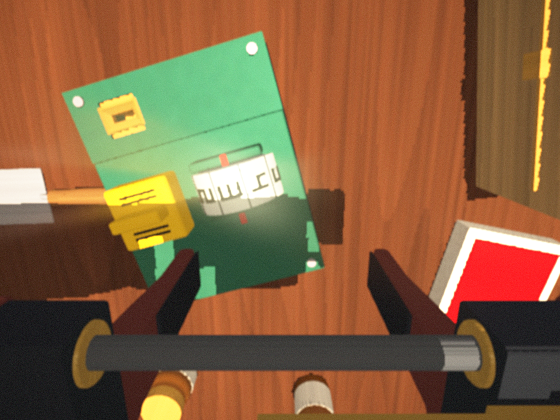

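Run:
```python
from h import *
# stamper from all cams: deck points
for n in('wrist','side','scene'):
    c=cam(n); P=cloud(c); hsv=cv2.cvtColor(c['img'],cv2.COLOR_RGB2HSV)
    g=(hsv[...,0]>60)&(hsv[...,0]<95)&(hsv[...,1]>90)&(c['range_z']>0)
    m=g&(abs(P[...,2]-.09)<.006)&(P[...,0]>.4)&(P[...,0]<.85)&(abs(P[...,1])<.35)
    q=P[m]; rc=cv2.minAreaRect(q[:,:2].astype(np.float32)); print(n,'deck z',np.median(q[:,2]),rc)
    m=(hsv[...,0]>16)&(hsv[...,0]<32)&(hsv[...,1]>150)&(hsv[...,2]>120)&(P[...,2]>.08)&(P[...,2]<.16)&(P[...,0]<.75)&(P[...,0]>.4)&(P[...,1]>-.1)&(P[...,1]<.3)
    k,l,s,ce=cv2.connectedComponentsWithStats(m.astype(np.uint8))
    for i in range(1,k):
        if s[i,4]>30:
            q=P[l==i]; print('  yel',s[i],q.min(0).round(4),q.max(0).round(4),np.median(q,0).round(4))
    rd=((hsv[...,0]<6)|(hsv[...,0]>174))&(hsv[...,1]>170)&(P[...,2]>.04)&(P[...,2]<.1)&(P[...,0]>.35)&(P[...,0]<.62)&(P[...,1]>.1)
    if rd.sum()>10:
        q=P[rd]; print('  red',rd.sum(),q.min(0).round(4),q.max(0).round(4),q.mean(0).round(4))
    wd=(hsv[...,0]>8)&(hsv[...,0]<25)&(hsv[...,1]>60)&(abs(P[...,2]-.032)<.004)&(P[...,0]>.35)&(P[...,0]<.62)&(P[...,1]>.15)&(P[...,1]<.4)
    if wd.sum()>30:
        q=P[wd]; print('  stand',wd.sum(),cv2.minAreaRect(q[:,:2].astype(np.float32)),np.median(q[:,2]))
c=cam('wrist'); im=c['img'][80:280,60:340,::-1]; cv2.imwrite('pics/dz.png',cv2.rotate(cv2.resize(im,None,fx=2.5,fy=2.5,interpolation=cv2.INTER_CUBIC),cv2.ROTATE_90_CLOCKWISE)[:, :])
```

```text
wrist deck z 0.08888786383027286 ((0.5534247756004333, 0.014126844704151154), (0.16897259652614594, 0.20821434259414673), 15.555706977844238)
  yel [106  93  25   9  48] [0.4762 0.0853 0.0836] [0.499  0.0914 0.0887] [0.4878 0.0876 0.086 ]
  yel [ 98  97  46  41 909] [0.4715 0.0561 0.0801] [0.5078 0.0885 0.0929] [0.4867 0.0742 0.0889]
  yel [ 104  171   90   80 4784] [ 0.466  -0.0461  0.0875] [0.5439 0.0289 0.1407] [0.5169 0.0015 0.1174]
side deck z 0.09032573150575351 ((0.5629793405532837, 0.016282886266708374), (0.14871348440647125, 0.20456039905548096), 18.59079933166504)
  yel [275 193  26  24 409] [ 0.4803 -0.0224  0.0943] [0.5422 0.0311 0.1429] [0.5116 0.0057 0.1178]
  red 268 [0.4395 0.2559 0.0533] [0.62   0.5134 0.0999] [0.5268 0.3623 0.0838]
  stand 471 ((0.4537825286388397, 0.26596736907958984), (0.0567069835960865, 0.056772563606500626), 24.83625030517578) 0.032063433470549185
scene deck z 0.08923232018187799 ((0.5570484399795532, 0.011601991951465607), (0.1690944880247116, 0.21020819246768951), 15.830239295959473)
  yel [267 180  13   8  32] [0.4734 0.0576 0.0804] [0.5065 0.0859 0.0965] [0.4849 0.0779 0.0901]
  yel [240 182  29  25 465] [ 0.4867 -0.0368  0.0885] [0.5479 0.0277 0.1412] [ 0.5244 -0.0106  0.1163]
  red 69 [0.4455 0.2588 0.0535] [0.62   0.5067 0.0983] [0.4937 0.3096 0.074 ]
  stand 227 ((0.46353498101234436, 0.3143411874771118), (0.17660561203956604, 0.07200221717357635), 84.31348419189453) 0.03149792644231597
```

apply_moves(motion=[[0.22, -0.17, 0.02, 0, 0, 0], [0.22, -0.17, 0.02, 0, 0, 0], [0.22, -0.17, 0.02, 0, 0, 0], [0.22, -0.17, 0.02, 0, 0, 0], [0.22, -0.17, 0.02, 0, 0, 0], [0.22, -0.17, 0.02, 0, 0, 0], [0.22, -0.17, 0.02, 0, 0, 0], [0.22, -0.17, 0.02, 0, 0, 0], [0.22, -0.17, 0.02, 0, 0, 0]])

```text
time: 1.25
tcp_pos: [0.4558, 0.2195, 0.2029]
eef_rot: [0.0, 0.707, 0.707, 0.0]
wrist_force: [-0.3, -0.3, -0.5]
opening: 0.0877
finger_force: 0.0
```

View pics/dz.png

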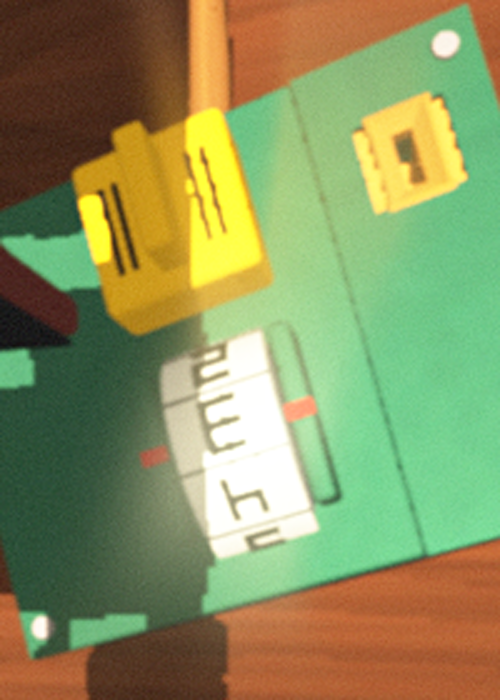

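Run:
```python
from h import *
for i in range(1):
    c=cam('wrist'); P=cloud(c); save(c,'k1'); hsv=cv2.cvtColor(c['img'],cv2.COLOR_RGB2HSV)
    near=(abs(P[...,0]-.45)<.06)&(abs(P[...,1]-.266)<.06)
    for nm,m in (('stand',near&(abs(P[...,2]-.032)<.005)),('key',near&(P[...,2]>.055)),('keytop',near&(P[...,2]>.078))):
        q=P[m]; print(nm,m.sum(),np.median(q,0),cv2.minAreaRect(q[:,:2].astype(np.float32)), q[:,2].max())
    rd=((hsv[...,0]<8)|(hsv[...,0]>172))&(hsv[...,1]>150)&near&(P[...,2]>.06)
    v,u=np.nonzero(rd); print(len(u),u.min(),u.max(),v.min(),v.max(), cv2.minAreaRect(np.c_[u,v].astype(np.float32)))
```

```text
stand 2824 [0.45433558 0.26824448 0.03095065] ((0.45463329553604126, 0.2645622491836548), (0.054805688560009, 0.05496345832943916), 25.575397491455078) 0.033521852930387175
key 49407 [0.45102971 0.24415832 0.29846212] ((0.4550537168979645, 0.2364102602005005), (0.10896683484315872, 0.10200212895870209), 35.237144470214844) 0.3637886181168788
keytop 49319 [0.4509816  0.24414218 0.2984749 ] ((0.4550537168979645, 0.2364102602005005), (0.10896683484315872, 0.10200212895870209), 35.237144470214844) 0.3637886181168788
2184 15 557 135 419 ((287.3283996582031, 277.3119201660156), (276.2867126464844, 545.5621337890625), 88.67218780517578)
```

View pics/k1.png

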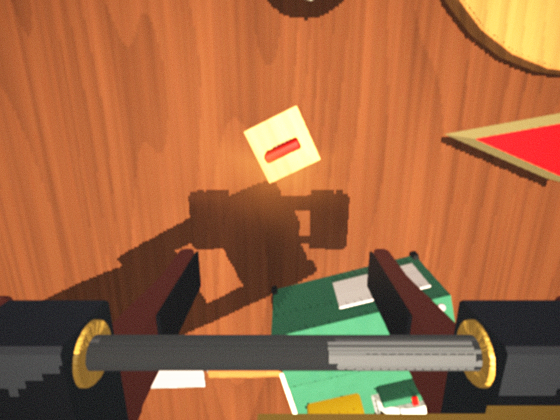

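The wrist view shows the stand at about (283,145) with the red handle as a line around (283,150), tilted ~25°. The drum crop (upside down) shows 3 roughly at the mark, with 4 and then 5 behind it.

Run:
```python
from h import *
def red(c,b):
    hsv=cv2.cvtColor(c['img'],cv2.COLOR_RGB2HSV); m=((hsv[...,0]<8)|(hsv[...,0]>172))&(hsv[...,1]>150)
    o=np.zeros_like(m); x0,x1,y0,y1=b; o[y0:y1,x0:x1]=m[y0:y1,x0:x1]; return o
c=cam('wrist'); P=cloud(c); m=red(c,(240,330,100,190)); q=P[m]; print(m.sum(),q.min(0),q.max(0))
v,u=np.nonzero(m); rc=cv2.minAreaRect(np.c_[u,v].astype(np.float32)); print(rc)
bx=cv2.boxPoints(rc); w=plane(c,bx,.082); print(w.round(4), w.mean(0))
t=m&(P[...,2]>.078); print('top',t.sum(),cv2.minAreaRect(P[t][:,:2].astype(np.float32)))
a=P[m][:,:2]; d=np.linalg.svd(a-a.mean(0))[2][0]; print('yaw',np.degrees(np.arctan2(d[1],d[0])), np.median(a,0))
# triangulate handle centroid side/scene/wrist
rays=[]
for n,b in(('side',(300,325,295,318)),('scene',(308,332,150,172))):
    k=cam(n); mm=red(k,b); v2,u2=np.nonzero(mm); Q=cloud(k)[mm]; print(n,len(u2),u2.mean(),v2.mean(),np.median(Q,0)); rays.append((k['c2w'][:3,3],dirs(k,[(u2.mean(),v2.mean())])[0]))
A=0;B=0
for o,d in rays:
    d=d/np.linalg.norm(d); M=np.eye(3)-np.outer(d,d); A=A+M; B=B+M@o
print('tri',np.linalg.solve(A,B))
# stand top via wrist
hsv=cv2.cvtColor(c['img'],cv2.COLOR_RGB2HSV); s=(hsv[...,0]>12)&(hsv[...,0]<30)&(hsv[...,2]>150)
s[:90]=0;s[200:]=0;s[:,:230]=0;s[:,340:]=0; s=(s|m).astype(np.uint8)
v,u=np.nonzero(s); w=plane(c,np.c_[u,v],.032); print('stand',cv2.minAreaRect(w[:,:2].astype(np.float32)))
print(r.observe()['joints'])
```

```text
334 [0.44097812 0.25911926 0.05803495] [0.46843195 0.29871904 0.36373887]
((281.5000305175781, 149.50003051757812), (10.28591251373291, 35.329872131347656), 63.43495178222656)
[[0.4393 0.264  0.082 ]
 [0.465  0.2766 0.082 ]
 [0.4688 0.2693 0.082 ]
 [0.4429 0.2565 0.082 ]] [0.45402196 0.26660143 0.082     ]
top 265 ((0.4583461284637451, 0.2751818895339966), (0.0416579395532608, 0.022737959399819374), 68.67728424072266)
yaw -155.12090764708327 [0.45532348 0.26686423]
side 182 312.97802197802196 304.64285714285717 [0.45413968 0.26783694 0.07054084]
scene 123 318.219512195122 157.7560975609756 [0.45316015 0.26457272 0.0666682 ]
tri [0.45429745 0.2654456  0.06994294]
stand ((0.44720372557640076, 0.24809834361076355), (0.08795349299907684, 0.08179246634244919), 25.538347244262695)
[ 4.24987170e-01  2.75320256e-01  1.90738722e+00 -3.54305036e-05
  9.58827474e-01  4.26657998e-01]
```

apply_moves(motion=[[0.0467, -0.0013, 0.05, 0, 0, -0.09], [0.0467, -0.0013, 0.05, 0, 0, -1], [0.0467, -0.0013, 0.05, 0, 0, -1], [0.0467, -0.0013, 0.05, 0, 0, -1], [0.0467, -0.0013, 0.05, 0, 0, -1], [0.0467, -0.0013, 0.05, 0, 0, -1], [0.0467, -0.0013, 0.05, 0, 0, -1], [0.0467, -0.0013, 0.05, 0, 0, -1], [0.0467, -0.0013, 0.05, 0, 0, -1], [0.0467, -0.0013, 0.05, 0, 0, -1], [0.0467, -0.0013, 0.05, 0, 0, -1], [0.0467, -0.0013, 0.05, 0, 0, -1]], gripper=50)

```text
time: 2.65
tcp_pos: [0.4541, 0.2662, 0.1526]
eef_rot: [-0.0, 0.0, 1.0, -0.0]
wrist_force: [0.5, 0.2, -0.3]
opening: 0.0498
finger_force: 0.0
```

apply_moves(motion=[[0, 0, 0, 0, 0, -0.281], [0, 0, 0, 0, 0, -0.281], [0, 0, 0, 0, 0, -0.281], [0, 0, 0, 0, 0, -0.281], [0, 0, 0, 0, 0, -0.281]])

```text
time: 3.15
tcp_pos: [0.4539, 0.2665, 0.1526]
eef_rot: [-0.0, -0.216, 0.976, 0.0]
wrist_force: [0.2, 0.1, -0.2]
opening: 0.05
finger_force: 0.0
```

Run:
```python
from h import *
T=pose(); print(T.round(4), r.observe()['joints'])
print('delta tool',(T[:3,:3].T@(np.array([.4545,.2662,.050])-T[:3,3])).round(4))
c=cam('wrist'); save(c,'k2'); P=cloud(c)
hsv=cv2.cvtColor(c['img'],cv2.COLOR_RGB2HSV)
m=(hsv[...,0]>60)&(hsv[...,0]<95)&(hsv[...,1]>90)&(abs(P[...,2]-.09)<.006)
q=P[m]; print(m.sum(),cv2.minAreaRect(q[:,:2].astype(np.float32)) if m.sum() else '')
```

```text
[[-9.066e-01 -4.221e-01 -1.000e-04  4.539e-01]
 [-4.221e-01  9.066e-01  0.000e+00  2.665e-01]
 [ 0.000e+00  0.000e+00 -1.000e+00  1.526e-01]
 [ 0.000e+00  0.000e+00  0.000e+00  1.000e+00]] [ 5.08333759e-01  3.77412894e-01  1.89941791e+00  5.39423598e-05
  8.64803064e-01 -1.49822831e+00]
delta tool [-0.0004 -0.0006  0.1026]
8170 ((0.5291505455970764, 0.09910167753696442), (0.16975432634353638, 0.03579972684383392), 15.007181167602539)
```

View pics/k2.png

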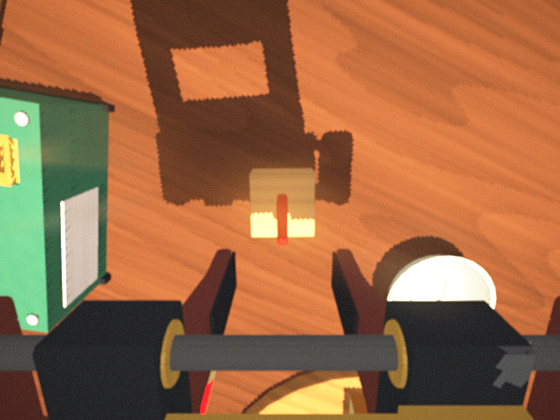

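apply_moves(motion=[[-0.0004, -0.0005, 0.05, 0, 0, 0], [-0.0004, -0.0005, 0.09, 0, 0, 0], [-0.0004, -0.0005, 0.1025, 0, 0, 0], [-0.0004, -0.0005, 0.1025, 0, 0, 0], [-0.0004, -0.0005, 0.1025, 0, 0, 0]])

```text
time: 3.7
tcp_pos: [0.455, 0.2668, 0.0511]
eef_rot: [0.0, -0.218, 0.976, 0.0]
wrist_force: [0.3, 0.2, -0.4]
opening: 0.0501
finger_force: 0.0
```

apply_moves(motion=[[0, 0, 0, 0, 0, 0], [0, 0, 0, 0, 0, 0], [0, 0, 0, 0, 0, 0], [0, 0, 0, 0, 0, 0], [0, 0, 0, 0, 0, 0], [0, 0, 0, 0, 0, 0], [0, 0, 0, 0, 0, 0]], gripper=0, squeeze=25)

```text
time: 4.4
tcp_pos: [0.4545, 0.2661, 0.0503]
eef_rot: [0.0, -0.219, 0.976, -0.0]
wrist_force: [1.5, -4.5, 2.2]
opening: 0.0076
finger_force: 25.0
```

apply_moves(motion=[[0, 0, -0.02, 0, 0, 0], [0, 0, -0.05, 0, 0, 0], [0, 0, -0.1, 0, 0, 0], [0, 0, -0.15, 0, 0, 0], [0, 0, -0.15, 0, 0, 0], [0, 0, -0.15, 0, 0, 0]])

```text
time: 5.0
tcp_pos: [0.4546, 0.2668, 0.2011]
eef_rot: [0.001, -0.219, 0.976, 0.0]
wrist_force: [-0.6, -0.4, -1.0]
opening: 0.0077
finger_force: 25.0
```

Run:
```python
from h import *
c=cam('wrist'); save(c,'k3'); T=pose()
# keyway: brass mask in wrist/scene/side, rays onto plate plane & dark slot
cc={n:cam(n) for n in('wrist','side','scene')}
for n,c in cc.items():
    P=cloud(c); hsv=cv2.cvtColor(c['img'],cv2.COLOR_RGB2HSV)
    g=(hsv[...,0]>60)&(hsv[...,0]<95)&(hsv[...,1]>90)&(abs(P[...,2]-.09)<.006)&(P[...,0]>.4)&(P[...,0]<.7)
    q=P[g]; print(n,g.sum(),cv2.minAreaRect(q[:,:2].astype(np.float32)) if g.sum()>50 else '')
    m=(hsv[...,0]>10)&(hsv[...,0]<32)&(hsv[...,1]>100)&(np.hypot(P[...,0]-.488,P[...,1]-.074)<.03)&(P[...,2]>.075)
    v,u=np.nonzero(m); 
    if len(u)>20:
        k=cv2.minAreaRect(np.c_[u,v].astype(np.float32)); print('  brass',len(u),k,plane(c,[k[0]],.092).round(4),cv2.minAreaRect(plane(c,np.c_[u,v],.092)[:,:2].astype(np.float32)))
print(T[:3,3],r.observe()['opening'])
b=cc['side']['img'][170:330,220:400,::-1]; cv2.imwrite('pics/s3.png',cv2.resize(b,None,fx=3,fy=3,interpolation=cv2.INTER_CUBIC))
```

```text
wrist 12807 ((0.5337628722190857, 0.08131750673055649), (0.16975364089012146, 0.07281682640314102), 14.590805053710938)
  brass 1585 ((44.0, 148.5), (47.0, 38.0), 90.0) [[0.4875 0.076  0.092 ]] ((0.48831307888031006, 0.07612760365009308), (0.034021295607089996, 0.02910725213587284), 15.453730583190918)
side 73 ((0.5764290690422058, -0.13966351747512817), (0.16632549464702606, 0.543692946434021), 5.913480758666992)
  brass 103 ((295.1351318359375, 231.81082153320312), (8.877545356750488, 13.1519193649292), 80.53767395019531) [[0.4917 0.0767 0.092 ]] ((0.49163416028022766, 0.07642664760351181), (0.028533605858683586, 0.028799908235669136), 17.680200576782227)
scene 2392 ((0.5715857744216919, -0.1732531487941742), (0.20447206497192383, 0.6007478833198547), 4.379182815551758)
  brass 96 ((271.6849365234375, 184.50685119628906), (15.215349197387695, 9.831457138061523), 20.556045532226562) [[0.4934 0.0667 0.092 ]] ((0.4927715063095093, 0.06662999093532562), (0.03642475977540016, 0.03827986121177673), 19.317596435546875)
[0.45365145 0.2662305  0.19957196] 0.007959185775537718
```

View pics/k3.png

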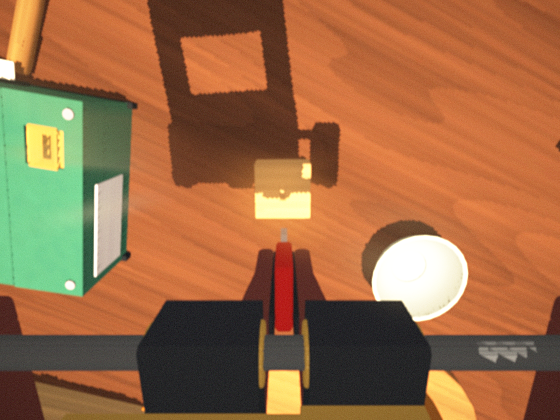

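apply_moves(motion=[[0, -0.04, 0, 0, 0, 0.02], [0, -0.08, 0, 0, 0, 0.05], [0.0005, -0.13, 0, 0, 0, 0.08], [0.0005, -0.17, 0, 0, 0, 0.109], [0.0005, -0.197, 0, 0, 0, 0.109], [0.0005, -0.197, 0, 0, 0, 0.109], [0.0005, -0.197, 0, 0, 0, 0.109], [0.0005, -0.197, 0, 0, 0, 0.109]])

```text
time: 6.0
tcp_pos: [0.5371, 0.0888, 0.1992]
eef_rot: [-0.001, -0.135, 0.991, 0.0]
wrist_force: [-0.4, -0.8, -0.6]
opening: 0.008
finger_force: 25.0
```

Run:
```python
from h import *
T=pose(); c=cam('wrist'); save(c,'k4'); P=cloud(c); print(T.round(4))
hsv=cv2.cvtColor(c['img'],cv2.COLOR_RGB2HSV)
m=(hsv[...,0]>10)&(hsv[...,0]<32)&(hsv[...,1]>100)&(np.hypot(P[...,0]-.488,P[...,1]-.074)<.035)&(P[...,2]>.075)
v,u=np.nonzero(m); print(u.min(),u.max(),v.min(),v.max())
w=plane(c,np.c_[u,v],.092)[:,:2].astype(np.float32); print(cv2.minAreaRect(w))
# where the bit's lower end centre is predicted
p=T@np.array([0,0,.042,1]); q=np.linalg.inv(c['c2w'])@p; print('bit px',c['cx']+c['f']*q[0]/-q[2], c['cy']-c['f']*q[1]/-q[2])
x0,x1,y0,y1=max(u.min()-60,0),u.max()+60,max(v.min()-40,0),420
im=c['img'][60:300,200:440,::-1]; cv2.imwrite('pics/z4.png',cv2.resize(im,(600,600),interpolation=cv2.INTER_CUBIC))
```

```text
[[-9.636e-01 -2.675e-01 -2.000e-03  5.371e-01]
 [-2.675e-01  9.636e-01 -0.000e+00  8.880e-02]
 [ 1.900e-03  5.000e-04 -1.000e+00  1.992e-01]
 [ 0.000e+00  0.000e+00  0.000e+00  1.000e+00]]
6 557 2 419
((0.5692824125289917, 0.09684199094772339), (0.3685213327407837, 0.4746842086315155), 15.55640983581543)
bit px 284.0200895452223 240.49886720388056
```

View pics/k4.png

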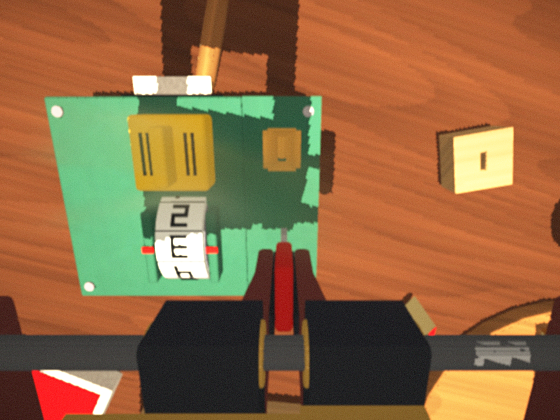

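The picture shows the brass keyway at about (282,149), the key bit tip at (284,232), and the 3 near the marks on the drum at row ~250.

Run:
```python
from h import *
T=pose(); c=cam('wrist'); hsv=cv2.cvtColor(c['img'],cv2.COLOR_RGB2HSV)
x0,x1,y0,y1=250,315,115,185
h=hsv[y0:y1,x0:x1]; m=((h[...,0]>8)&(h[...,0]<33)&(h[...,1]>100)).astype(np.uint8)
k,l,s,ce=cv2.connectedComponentsWithStats(m); i=1+s[1:,4].argmax(); print(s[i])
v,u=np.nonzero(l==i); uv=np.c_[u+x0,v+y0]
w=plane(c,uv,.092)[:,:2].astype(np.float32); R1=cv2.minAreaRect(w); print('brass',R1, 'bounds',uv.min(0),uv.max(0))
# dark slot inside
gray=cv2.cvtColor(c['img'],cv2.COLOR_RGB2GRAY)[140:163,270:296]; print(gray[:, ::1])
# deck
P=cloud(c)
g=(hsv[...,0]>60)&(hsv[...,0]<95)&(hsv[...,1]>90); g[:90]=0;g[:, :40]=0;g[305:]=0;g[:,330:]=0
v,u=np.nonzero(g); w=plane(c,np.c_[u,v],.09); D=cv2.minAreaRect(w[:,:2].astype(np.float32)); print('deck',D)
# bit columns
row=c['img'][222:244,274:294].astype(int); print(row.sum(2)//3)
# screws: white blobs
```

```text
[  12   12   39   45 1665]
brass ((0.4895436763763428, 0.07341207563877106), (0.033847443759441376, 0.02992955408990383), 15.574502944946289) bounds [262 127] [300 171]
[[133 134 128 131 130 125 124 133 140 144 141 141 143 137 135 137 134 135
  127 130 129 130 126 130 131 136]
 [142 130 129 132 127 129 126 135 143 141 134 142 139 143 138 138 142 138
  132 130 133 126 124 133 128 134]
 [137 129 130 128 131 127 129 133 137 145 142 138 136 140 138 136 129 134
  133 130 129 125 125 128 130 132]
 [138 137 130 131 131 129 126 131 141 144 138 139 139 136 134 133 135 132
  129 133 131 127 126 125 137 132]
 [133 131 131 134 128 127 125 133 145 141 142 141 141 140 137 137 130 136
  134 127 131 130 132 129 127 138]
 [133 136 128 135 129 130 128 130 137 142 137 142 142 138 139 134 135 127
  130 127 132 130 129 129 132 137]
 [135 134 130 132 130 130 128 127 145 139 140 140 144 135 140 135 138 134
  134 133 130 130 129 131 128 136]
 [135 129 133 130 130 124 123 129 142 142 145 142 136 133 141 135 134 132
  130 134 125 125 124 133 135 133]
 [138 135 129 131 133 127 128 128 141 140 144 143 140 138 1
[... 2859 characters left out ...]
 152 158
  158 155]
 [153 156 157 154 157 155 147 134 130 133 128 130 139 151 155 160 156 154
  157 157]
 [153 154 148 153 158 153 153 134 131 133 132 130 133 143 157 155 153 153
  153 155]
 [156 154 155 155 157 159 148 138 132 125 129 133 139 149 157 154 158 156
  152 151]
 [156 153 152 157 162 158 147 141 128 132 126 134 142 143 153 152 155 155
  153 158]
 [152 158 156 155 160 154 144 141 132 128 128 127 134 144 150 157 157 153
  154 154]
 [156 156 155 154 146 146 135 129 119 119 114 122 123 135 143 147 151 154
  153 156]
 [153 162 152 142 122 116 107  99  94  93  96  98  97 103 117 125 142 145
  159 157]
 [155 155 142 117  95  84  83  81  76  76  84  77  77  78  84 103 120 141
  153 154]]
```

apply_moves(motion=[[0.0504, -0.0018, 0.01, 0, 0, 0], [0.0504, -0.0018, 0.04, 0, 0, 0], [0.0504, -0.0018, 0.055, 0, 0, 0], [0.0504, -0.0018, 0.055, 0, 0, 0], [0.0504, -0.0018, 0.055, 0, 0, 0]])

```text
time: 6.6
tcp_pos: [0.49, 0.0736, 0.1455]
eef_rot: [-0.0, -0.135, 0.991, 0.0]
wrist_force: [0.7, 0.0, -0.2]
opening: 0.0078
finger_force: 25.0
```

Run:
```python
from h import *
print(pose().round(4))
c=cam('wrist'); save(c,'k5')
s=cam('side'); save(s,'s5'); e=cam('scene')
def cr(c,u,v,h=32): return cv2.resize(c['img'][v-h:v+h,u-h:u+h,::-1],(400,400),interpolation=cv2.INTER_CUBIC)
def px(c,p):
    q=np.linalg.inv(c['c2w'])@np.r_[p,1]; return int(c['cx']-c['f']*q[0]/q[2]), int(c['cy']+c['f']*q[1]/q[2])
k=np.array([.489,.0736,.1])
print(px(s,k),px(e,k),px(c,k))
cv2.imwrite('pics/c5.png',np.hstack([cr(s,*px(s,k)),cr(c,*px(c,k))]))
```

```text
[[-9.634e-01 -2.680e-01 -1.000e-04  4.900e-01]
 [-2.680e-01  9.634e-01  1.000e-04  7.360e-02]
 [ 1.000e-04  1.000e-04 -1.000e+00  1.455e-01]
 [ 0.000e+00  0.000e+00  0.000e+00  1.000e+00]]
(296, 228) (272, 180) (284, 237)
```

View pics/c5.png

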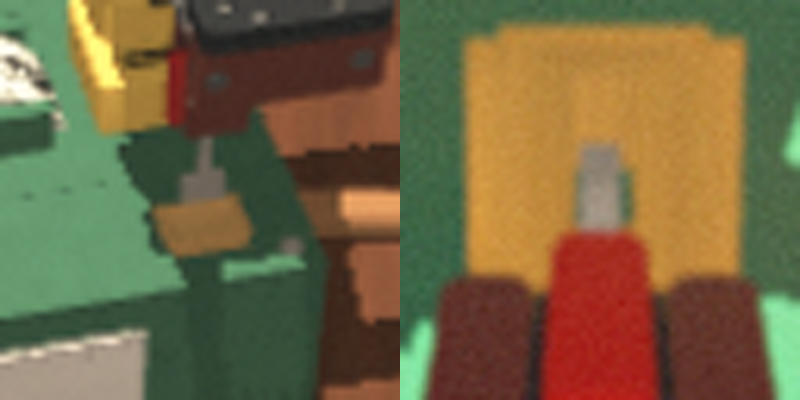

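Side view left: the bit is just above the brass plate. Wrist view right: the bit (col ~600 of the crop) is centred between plate edges 465–745.

apply_moves(motion=[[0, 0, 0.005, 0, 0, 0], [0, 0, 0.009, 0, 0, 0], [0, 0, 0.013, 0, 0, 0], [0, 0, 0.017, 0, 0, 0], [0, 0, 0.017, 0, 0, 0], [0, 0, 0.017, 0, 0, 0]])

```text
time: 7.35
tcp_pos: [0.4898, 0.0729, 0.128]
eef_rot: [-0.0, -0.135, 0.991, -0.0]
wrist_force: [-0.0, -0.0, -1.0]
opening: 0.0076
finger_force: 25.0
```

apply_moves(motion=[[0, 0, 0.004, 0, 0, 0], [0, 0, 0.008, 0, 0, 0], [0, 0, 0.012, 0, 0, 0], [0, 0, 0.016, 0, 0, 0], [0, 0, 0.02, 0, 0, 0], [0, 0, 0.023, 0, 0, 0], [0, 0, 0.023, 0, 0, 0], [0, 0, 0.023, 0, 0, 0]])

```text
time: 8.15
tcp_pos: [0.4899, 0.0729, 0.1051]
eef_rot: [-0.0, -0.135, 0.991, 0.0]
wrist_force: [0.3, -0.5, 0.2]
opening: 0.0079
finger_force: 25.0
```

apply_moves(motion=[[0, 0, 0.001, 0, 0, 0], [0, 0, 0.002, 0, 0, 0], [0, 0, 0.003, 0, 0, 0], [0, 0, 0.004, 0, 0, 0], [0, 0, 0.004, 0, 0, 0], [0, 0, 0.004, 0, 0, 0]])

```text
time: 8.75
tcp_pos: [0.4901, 0.073, 0.1021]
eef_rot: [0.0, -0.135, 0.991, 0.0]
wrist_force: [-3.1, 0.4, 12.0]
opening: 0.0079
finger_force: 25.0
```

apply_moves(motion=[[0, 0, -0.0005, 0, 0, 0.08], [0, 0, -0.0005, 0, 0, 0.16], [0, 0, -0.0005, 0, 0, 0.24], [0, 0, -0.0005, 0, 0, 0.32], [0, 0, -0.0005, 0, 0, 0.4], [0, 0, -0.0005, 0, 0, 0.4]])

```text
time: 9.35
tcp_pos: [0.4904, 0.0737, 0.1022]
eef_rot: [0.0, 0.179, 0.984, 0.001]
wrist_force: [-0.6, 5.1, 5.8]
opening: 0.008
finger_force: 25.0
```

Run:
```python
from h import *
o=r.observe(); print(pose(o).round(4),o['wrist_force'],o['wrist_torque'],o['finger_force'])
```

```text
[[-9.357e-01  3.528e-01  1.200e-03  4.904e-01]
 [ 3.528e-01  9.357e-01  1.200e-03  7.370e-02]
 [-7.000e-04  1.600e-03 -1.000e+00  1.022e-01]
 [ 0.000e+00  0.000e+00  0.000e+00  1.000e+00]] [-0.55262512  5.11420442  5.76848445] [1.18648314 0.19273478 0.02407646] 25.00200927257538
```

apply_moves(motion=[[0, 0, 0, 0, 0, 0.08], [0, 0, 0, 0, 0, 0.16], [0, 0, 0, 0, 0, 0.24], [0, 0, 0, 0, 0, 0.32], [0, 0, 0, 0, 0, 0.4], [0, 0, 0, 0, 0, 0.47], [0, 0, 0, 0, 0, 0.535], [0, 0, 0, 0, 0, 0.535], [0, 0, 0, 0, 0, 0.535]])

```text
time: 10.25
tcp_pos: [0.4904, 0.0734, 0.1022]
eef_rot: [0.0, 0.563, 0.826, 0.001]
wrist_force: [-1.6, 4.2, 5.7]
opening: 0.0079
finger_force: 25.0
```

Run:
```python
from h import *
o=r.observe(); print(pose(o).round(4),o['wrist_force'],o['wrist_torque'],o['finger_force'],o['joints'])
```

```text
[[-3.662e-01  9.306e-01  1.200e-03  4.904e-01]
 [ 9.306e-01  3.662e-01  7.000e-04  7.340e-02]
 [ 2.000e-04  1.400e-03 -1.000e+00  1.022e-01]
 [ 0.000e+00  0.000e+00  0.000e+00  1.000e+00]] [-1.59513605  4.22198794  5.65117796] [ 0.86726291  0.18515778 -0.01067053] 25.001010596752167 [ 1.24206928e-01  4.23112740e-01  1.99212004e+00  8.70725567e-04
  7.25092815e-01 -2.51323617e-01]
```

apply_moves(motion=[[0, 0, 0, 0, 0, 0], [0, 0, 0, 0, 0, 0], [0, 0, 0, 0, 0, 0], [0, 0, 0, 0, 0, 0], [0, 0, 0, 0, 0, 0]], gripper=30)

```text
time: 10.75
tcp_pos: [0.4898, 0.0728, 0.1016]
eef_rot: [-0.0, 0.564, 0.826, -0.0]
wrist_force: [-0.1, 0.3, 0.5]
opening: 0.03
finger_force: 0.0
```

apply_moves(motion=[[0, 0, -0.01, 0, 0, 0], [0, 0, -0.03, 0, 0, 0], [0, 0, -0.06, 0, 0, 0], [0, 0, -0.1, 0, 0, 0.067], [0, 0, -0.1, 0, 0, 0.067], [0, 0, -0.1, 0, 0, 0.067]])

```text
time: 11.35
tcp_pos: [0.4904, 0.073, 0.2029]
eef_rot: [0.001, 0.606, 0.795, 0.001]
wrist_force: [-0.6, -0.8, -0.2]
opening: 0.0298
finger_force: 0.0
```

Run:
```python
from h import *
T=pose(); print(T.round(4))
s=np.array([.5037,.0252,.124]); print('to start',(T[:3,:3].T@(s-T[:3,3])).round(4))
for n in('scene','side'):
    c=cam(n); P=cloud(c); hsv=cv2.cvtColor(c['img'],cv2.COLOR_RGB2HSV)
    m=((hsv[...,0]<8)|(hsv[...,0]>172))&(hsv[...,1]>150)&(np.hypot(P[...,0]-.49,P[...,1]-.0735)<.035)&(P[...,2]>.095)&(P[...,2]<.145)
    q=P[m]; print(n,m.sum(),q.min(0),q.max(0),q.mean(0)) if m.any() else 0
```

```text
[[-2.648e-01  9.643e-01  2.700e-03  4.904e-01]
 [ 9.643e-01  2.648e-01  3.000e-04  7.300e-02]
 [-4.000e-04  2.700e-03 -1.000e+00  2.029e-01]
 [ 0.000e+00  0.000e+00  0.000e+00  1.000e+00]]
to start [-0.0495 -0.0001  0.0789]
scene 83 [0.48313315 0.05569889 0.10446033] [0.50350375 0.08713695 0.13544684] [0.49458353 0.06968935 0.12256071]
side 96 [0.48172668 0.0591799  0.10416366] [0.49828036 0.09098551 0.13607576] [0.49038171 0.07747347 0.12408342]
```

apply_moves(motion=[[-0.0495, 0, 0.01, 0, 0, 0], [-0.0495, 0, 0.03, 0, 0, 0], [-0.0495, 0, 0.05, 0, 0, 0], [-0.0495, 0, 0.07, 0, 0, 0], [-0.0495, 0, 0.078, 0, 0, 0], [-0.0495, 0, 0.078, 0, 0, 0], [-0.0495, 0, 0.078, 0, 0, 0]], gripper=0)

```text
time: 12.15
tcp_pos: [0.5029, 0.0253, 0.1236]
eef_rot: [-0.0, 0.607, 0.795, -0.0]
wrist_force: [0.5, -0.6, 0.2]
opening: 0.0003
finger_force: 0.0
```

apply_moves(motion=[[-0.01, 0, 0, 0, 0, 0], [-0.02, 0, 0, 0, 0, 0], [-0.028, 0, 0, 0, 0, 0], [-0.036, 0, 0, 0, 0, 0], [-0.044, 0, 0, 0, 0, 0], [-0.052, 0, 0, 0, 0, 0], [-0.06, 0, 0, 0, 0, 0], [-0.068, 0, 0, 0, 0, 0], [-0.07, 0, 0, 0, 0, 0], [-0.07, 0, 0, 0, 0, 0]])

```text
time: 13.15
tcp_pos: [0.5214, -0.0428, 0.1236]
eef_rot: [-0.0, 0.607, 0.795, -0.0]
wrist_force: [0.1, 1.0, 0.3]
opening: 0.0006
finger_force: 0.0
```

apply_moves(motion=[[-0.002, 0, 0, 0, 0, 0], [-0.004, 0, 0, 0, 0, 0], [-0.006, 0, 0, 0, 0, 0], [-0.007, 0, 0, 0, 0, 0], [-0.007, 0, 0, 0, 0, 0]])

```text
time: 13.65
tcp_pos: [0.5226, -0.0477, 0.1236]
eef_rot: [-0.001, 0.607, 0.795, 0.0]
wrist_force: [-1.4, 10.1, 2.1]
opening: 0.0005
finger_force: 4.6
```

apply_moves(motion=[[0.004, 0, 0, 0, 0, 0], [0.015, 0, -0.005, 0, 0, 0], [0.046, 0, -0.02, 0, 0, 0], [0.1, 0, -0.08, 0, 0, 0], [0.1, 0, -0.08, 0, 0, 0], [0.1, 0, -0.08, 0, 0, 0], [0.1, 0, -0.08, 0, 0, 0]])

```text
time: 14.35
tcp_pos: [0.497, 0.0478, 0.2041]
eef_rot: [0.001, 0.606, 0.795, 0.0]
wrist_force: [-0.8, -0.4, -1.0]
opening: 0.0004
finger_force: 0.0
```

Run:
```python
from h import *
T=pose(); print(T.round(4))
for n in('scene','side','wrist'):
    c=cam(n); P=cloud(c); hsv=cv2.cvtColor(c['img'],cv2.COLOR_RGB2HSV)
    nr=(np.hypot(P[...,0]-.52,P[...,1]+.01)<.1)&(P[...,2]>.095)&(P[...,2]<.145)
    m=(hsv[...,0]>97)&(hsv[...,0]<130)&(hsv[...,1]>110)&nr
    if m.sum()>5:
        v,u=np.nonzero(m); q=P[m]; print(n,'blue',m.sum(),u.mean(),v.mean(),q.min(0).round(4),q.max(0).round(4),np.median(q,0).round(4))
        t=q[q[:,2]>.107]; print('   top',len(t),cv2.minEnclosingCircle(t[:,:2].astype(np.float32)) if len(t) else '')
    m=(hsv[...,0]>18)&(hsv[...,0]<32)&(hsv[...,1]>150)&nr&(P[...,2]>.112)
    q=P[m]; print(n,'guard',m.sum(),cv2.minAreaRect(q[:,:2].astype(np.float32)))
c=cam('wrist'); save(c,'w6')
```

```text
[[-2.655e-01  9.641e-01  1.600e-03  4.970e-01]
 [ 9.641e-01  2.655e-01 -3.000e-04  4.780e-02]
 [-7.000e-04  1.500e-03 -1.000e+00  2.041e-01]
 [ 0.000e+00  0.000e+00  0.000e+00  1.000e+00]]
scene blue 108 254.32407407407408 194.99074074074073 [ 0.4948 -0.0193  0.0951] [0.5305 0.009  0.1146] [ 0.5178 -0.0062  0.1089]
   top 73 ((0.5121015310287476, -0.0055323694832623005), 0.018121471628546715)
scene guard 316 ((0.5291478037834167, -0.06291796267032623), (0.055163633078336716, 0.0589861124753952), 18.26476287841797)
side blue 130 287.6307692307692 205.58461538461538 [ 0.4969 -0.0157  0.0951] [0.5245 0.0141 0.1152] [0.5098 0.0037 0.1095]
   top 86 ((0.5112329125404358, -0.0016853096894919872), 0.015807373449206352)
side guard 210 ((0.5272688269615173, -0.05450166016817093), (0.050289276987314224, 0.044403258711099625), 14.36274528503418)
wrist guard 26 ((0.5072914958000183, 0.016178295016288757), (0.002438377821817994, 0.13472281396389008), 13.011587142944336)
```

apply_moves(motion=[[-0.0535, 0.0005, 0.0, 0, 0, 0], [-0.0535, 0.0005, 0.04, 0, 0, 0], [-0.0535, 0.0005, 0.07, 0, 0, 0], [-0.0535, 0.0005, 0.085, 0, 0, 0], [-0.0535, 0.0005, 0.085, 0, 0, 0], [-0.0535, 0.0005, 0.085, 0, 0, 0]])

```text
time: 15.15
tcp_pos: [0.5113, -0.0046, 0.1182]
eef_rot: [-0.001, 0.607, 0.795, -0.0]
wrist_force: [0.1, -0.1, 0.3]
opening: 0.0003
finger_force: 0.0
```

apply_moves(motion=[[0, 0, 0.005, 0, 0, 0], [0, 0, 0.01, 0, 0, 0], [0, 0, 0.015, 0, 0, 0], [0, 0, 0.02, 0, 0, 0], [0, 0, 0.023, 0, 0, 0], [0, 0, 0.025, 0, 0, 0], [0, 0, 0.026, 0, 0, 0], [0, 0, 0.026, 0, 0, 0]])

```text
time: 15.95
tcp_pos: [0.5126, -0.0042, 0.0946]
eef_rot: [0.001, 0.607, 0.795, 0.001]
wrist_force: [-4.2, -1.5, 21.0]
opening: 0.0004
finger_force: 10.3
```

apply_moves(motion=[[0, 0, -0.01, 0, 0, 0], [0, 0, -0.02, 0, 0, 0], [0, 0, -0.026, 0, 0, 0], [0, 0, -0.026, 0, 0, 0], [0, 0, -0.026, 0, 0, 0], [0, 0, -0.026, 0, 0, 0], [0, 0, -0.026, 0, 0, 0]])

```text
time: 16.65
tcp_pos: [0.511, -0.0041, 0.1182]
eef_rot: [-0.0, 0.607, 0.795, -0.0]
wrist_force: [0.3, 0.7, -0.5]
opening: 0.0006
finger_force: 0.0
```

apply_moves(motion=[[0, 0, 0.005, 0, 0, 0], [0, 0, 0.01, 0, 0, 0], [0, 0, 0.015, 0, 0, 0], [0, 0, 0.02, 0, 0, 0], [0, 0, 0.023, 0, 0, 0], [0, 0, 0.025, 0, 0, 0], [0, 0, 0.026, 0, 0, 0], [0, 0, 0.026, 0, 0, 0]])

```text
time: 17.45
tcp_pos: [0.5117, -0.0041, 0.0945]
eef_rot: [0.0, 0.607, 0.795, 0.0]
wrist_force: [-7.7, 0.7, 28.5]
opening: 0.0006
finger_force: 14.5
```

apply_moves(motion=[[0, 0, -0.01, 0, 0, 0], [0, 0, -0.02, 0, 0, 0], [0, 0, -0.06, 0, 0, 0], [0, 0, -0.1, 0, 0, 0], [0.04, 0, -0.12, 0, 0, 0], [0.04, 0, -0.12, 0, 0, 0], [0.04, 0, -0.12, 0, 0, 0]])

```text
time: 18.15
tcp_pos: [0.5007, 0.0348, 0.2126]
eef_rot: [0.0, 0.606, 0.796, -0.0]
wrist_force: [-0.4, -0.1, -1.7]
opening: 0.0003
finger_force: 0.0
```

Run:
```python
from h import *
T=pose(); print(T.round(4)); c=cam('wrist'); save(c,'w7'); P=cloud(c)
p=np.array([.5117,-.0037,0])+np.array([.9639*.075,.2664*.075,.115])
q=np.linalg.inv(c['c2w'])@np.r_[p,1]; u,v=int(c['cx']-c['f']*q[0]/q[2]),int(c['cy']+c['f']*q[1]/q[2]); print(u,v)
hsv=cv2.cvtColor(c['img'],cv2.COLOR_RGB2HSV); m=(((hsv[...,0]<8)|(hsv[...,0]>172))&(hsv[...,1]>120))
k,l,s,ce=cv2.connectedComponentsWithStats(m.astype(np.uint8))
for i in range(1,k):
    if s[i,4]>8 and abs(ce[i][0]-u)<90 and abs(ce[i][1]-v)<90: print(s[i],P[l==i].mean(0).round(4))
h=55; im=c['img'][max(v-h,0):v+h,u-h:u+h,::-1]; cv2.imwrite('pics/z7.png',cv2.rotate(cv2.resize(im,(560,560),interpolation=cv2.INTER_CUBIC),cv2.ROTATE_90_COUNTERCLOCKWISE))
```

```text
[[-2.657e-01  9.641e-01  3.000e-04  5.007e-01]
 [ 9.641e-01  2.657e-01 -2.000e-04  3.480e-02]
 [-3.000e-04  2.000e-04 -1.000e+00  2.126e-01]
 [ 0.000e+00  0.000e+00  0.000e+00  1.000e+00]]
375 259
[372 224   8  11  72] [0.575  0.0419 0.1161]
[405 234   6  33  60] [0.6146 0.0261 0.0979]
[287 250  27  64 850] [0.5025 0.0469 0.2445]
[368 280   7  10  60] [ 0.5877 -0.0051  0.1172]
```

Red panel's leading edge sits ~57° behind the top, so 5 is at the mark: two more presses.

apply_moves(motion=[[-0.04, 0, 0.02, 0, 0, 0], [-0.04, 0, 0.06, 0, 0, 0], [-0.04, 0, 0.085, 0, 0, 0], [-0.04, 0, 0.094, 0, 0, 0], [-0.04, 0, 0.094, 0, 0, 0], [-0.04, 0, 0.094, 0, 0, 0]])

```text
time: 18.8
tcp_pos: [0.5118, -0.0043, 0.1189]
eef_rot: [0.0, 0.607, 0.795, -0.0]
wrist_force: [-0.1, -0.0, 0.4]
opening: 0.0007
finger_force: 0.0
```

apply_moves(motion=[[0, 0, 0.005, 0, 0, 0], [0, 0, 0.01, 0, 0, 0], [0, 0, 0.015, 0, 0, 0], [0, 0, 0.02, 0, 0, 0], [0, 0, 0.023, 0, 0, 0], [0, 0, 0.025, 0, 0, 0], [0, 0, 0.026, 0, 0, 0], [0, 0, 0.026, 0, 0, 0]])

```text
time: 19.6
tcp_pos: [0.5126, -0.0041, 0.0946]
eef_rot: [0.001, 0.607, 0.795, 0.001]
wrist_force: [-3.9, 0.2, 19.5]
opening: 0.0005
finger_force: 10.1
```

apply_moves(motion=[[0, 0, -0.01, 0, 0, 0], [0, 0, -0.02, 0, 0, 0], [0, 0, -0.026, 0, 0, 0], [0, 0, -0.026, 0, 0, 0], [0, 0, -0.026, 0, 0, 0], [0, 0, -0.026, 0, 0, 0], [0, 0, -0.026, 0, 0, 0]])

```text
time: 20.3
tcp_pos: [0.511, -0.0041, 0.1182]
eef_rot: [-0.0, 0.607, 0.795, -0.0]
wrist_force: [-0.2, 0.3, 0.4]
opening: 0.0007
finger_force: 0.0
```

apply_moves(motion=[[0, 0, 0.005, 0, 0, 0], [0, 0, 0.01, 0, 0, 0], [0, 0, 0.015, 0, 0, 0], [0, 0, 0.02, 0, 0, 0], [0, 0, 0.023, 0, 0, 0], [0, 0, 0.025, 0, 0, 0], [0, 0, 0.026, 0, 0, 0], [0, 0, 0.026, 0, 0, 0]])

```text
time: 21.1
tcp_pos: [0.5117, -0.0042, 0.0945]
eef_rot: [0.0, 0.607, 0.795, 0.0]
wrist_force: [-8.5, -0.3, 29.1]
opening: 0.0004
finger_force: 14.5
```

apply_moves(motion=[[0, 0, -0.01, 0, 0, 0], [0, 0, -0.02, 0, 0, 0], [0, 0, -0.06, 0, 0, 0], [0, 0, -0.1, 0, 0, 0], [0.04, 0, -0.12, 0, 0, 0], [0.04, 0, -0.12, 0, 0, 0], [0.04, 0, -0.12, 0, 0, 0]])

```text
time: 21.8
tcp_pos: [0.5007, 0.0348, 0.2126]
eef_rot: [0.0, 0.606, 0.796, 0.0]
wrist_force: [0.4, 0.6, 0.3]
opening: 0.0005
finger_force: 0.0
```

Run:
```python
from h import *
c=cam('wrist'); P=cloud(c); u,v=375,259
hsv=cv2.cvtColor(c['img'],cv2.COLOR_RGB2HSV); m=(((hsv[...,0]<8)|(hsv[...,0]>172))&(hsv[...,1]>120))
k,l,s,ce=cv2.connectedComponentsWithStats(m.astype(np.uint8))
for i in range(1,k):
    if s[i,4]>8 and abs(ce[i][0]-u)<90 and abs(ce[i][1]-v)<90: print(s[i],P[l==i].mean(0).round(4))
h=55; im=c['img'][v-h:v+h,u-h:u+h,::-1]; a=cv2.rotate(cv2.resize(im,(400,400),interpolation=cv2.INTER_CUBIC),cv2.ROTATE_90_CLOCKWISE)
a=cv2.rotate(a,cv2.ROTATE_180)
e=cam('scene'); b=cv2.resize(e['img'][140:240,210:310,::-1],(400,400),interpolation=cv2.INTER_CUBIC)
cv2.imwrite('pics/z8.png',np.hstack([a,b]))
for n in('scene','side'):
    c=cam(n); P=cloud(c); hsv=cv2.cvtColor(c['img'],cv2.COLOR_RGB2HSV); nr=(np.hypot(P[...,0]-.512,P[...,1]+.004)<.03)
    q=P[(hsv[...,0]>97)&(hsv[...,0]<130)&(hsv[...,1]>110)&nr]; print('button',np.percentile(q[:,2],90))
```

```text
[372 224   8  11  72] [0.5749 0.0418 0.1162]
[ 358  239   32   51 1048] [0.5815 0.0156 0.1148]
[287 250  27  67 861] [0.5026 0.0469 0.2443]
button 0.11176508492998503
button 0.11215850437090091
```

View pics/z8.png

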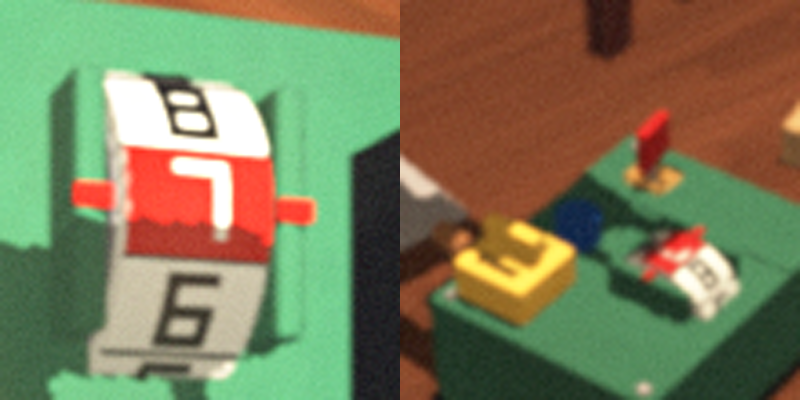

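The 7 (crop ~(205,200)) is level with both red marks. The button is up, the guard is open, and the key is in the lock. The gripper is clear.

```bash
python3 -c "
from bench import r
print(r.job_done())"
```

```text
the job is handed in; nothing more can be done
None
```

The job is handed in: in the last camera check the 7 stood at the red mark with the button up, the guard open and the key in the lock, turned about 84°; hand-in returned no verdict.

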